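# Take down a strap clamp and put its pieces away

## Robot

A 7-joint arm with a two-finger parallel gripper is mounted at the origin on a cart in front of the work surface, level with it; the furniture and walls round the work are solid. World frame = base frame: x ahead of the robot, y to its left, z up, the work surface at z = 0. Lengths are in m, angles in rad, forces in N, time in s.
With the tool pointing down it reaches from about 0.4 to 0.85 m from the base axis. Payload 10.4 kg.
Tool frame: the origin (TCP) lies midway between the tips of the shut fingers; the grasp point (between the pads) lies 19 mm behind it; z points along the fingers, y is the line along which they close (so a half turn about z gives the same grasp; the last joint's range is limited). The gripper opens to 87 mm and grips with 3 to 60 N. Pads are 19 mm wide; open, the fingers measure 117 mm over their backs; the gripper's body (75 mm by 190 mm) begins 51 mm behind the grasp point.
Start: joints at [1.272, 0.332, -0.065, 1.46, 0.022, 1.35, -0.088], TCP at [0.17, -0.601, 0.223] pointing down, gripper open.
Joint ranges: [-2.6, 2.6], [-0.5, 2.12], [-1.47, 1.34], [0.16, 2.42], [-1.27, 4.41], [0.06, 2.06], [-2.6, 2.6]. Speed limits (rad/s): [2.22, 2.22, 2.79, 2.79, 3.14, 3.14, 3.14].

## Interface

Orientations are given as a unit quaternion [x, y, z, w].
In Python, from bench import r gives the robot as it stands.
- The arm moves only by the tool arm_command, never from a script. Its argument "moves" is one flat list of numbers, 4 for each row, row after row: the shift along the tool's x, y, z in cm, then the turn about the tool's z in degrees. A call has 1 to 12 rows; each row shifts and turns the commanded pose from where the row before left it, along the tool's axes as they then stand; what a row does not reach is not made up. A row lasts 1/12 s, in which the tool goes at most 41.7 mm and 7.16 degrees, less where a joint would pass 70% of its speed; a pose out of reach is approached as far as the arm can. A call with a gripper value outside its range is refused whole. "fingers" is the opening in per cent of the stroke, from 0 (shut) to 100 (fully open), set as the call begins (left out, the last holds). The fingers move at their own pace and stop on an object; "squeeze" is the grip in N (left out, the last holds). Time passes only in rows, so rows that do not move let the fingers close. It gives the time, the measured TCP pose, the force, the opening and the grip force at its end, in the units of the state.
- r.read_state(): the state, without advancing time (a new reading comes with each control period).
- r.camera(name): name is "scene" or "top" or "wrist"; returns the picture (384x512x3 uint8, red, green, blue); there is no depth.
- r.camera_info(name): a dict with "fx", "fy", "cx", "cy" (pixels), "origin" and "attitude" of the camera in the world. Camera axes: x right, y up, looking along -z (the intrinsics and any distortion apply to the point x, -y, -z); pixel columns grow to the right and rows downward; lengths in m; the calibration is good to about 2 mm. A picture is of the moment at which its call begins: read the wrist's pose just before it. camera_info takes no time and is no camera call; for the wrist camera it gives the pose at the moment of the call.
- r.close_job(): hands the job in; it is judged then, once.
The state is a dict: "time": time; "joint_positions": joint angles; "joint_vel": joint speeds; "joint_torque": joint torques, N m; "ee_pos": TCP position; "eef_rot": TCP orientation; "ft_force": force on the tool from outside, world axes, zero at the start; "torque": the same for the moment, N m; "width": finger opening in m; "grip_force": force on a finger pad.
Only numpy, scipy, OpenCV 4.12 (cv2) and the standard library are available. Lean on these libraries where they do the work, as an engineer would, in place of code of your own. Each camera call takes 0.05 s, during which the arm holds its last target. There are 200 camera calls.

## Task

The strap clamp on the small steel jig is no longer needed and its nut is already off: take it down, set the washer in the round tin lid, and lay the slotted strap, the thin rusty slip and the hardwood packing block each flat and fully down between the ends of the wooden tray cut to its own length. Leave the pliers and the bolt that stands on its head where they are.

Things in the scene. Friction and masses are not known exactly. Their poses are not given: they have to be found in the camera images.
- washer: Thick steel washer, 40 mm outside, 14 mm bore, 8 mm thick, top of the stack: on the strap, over the jig's fixed upright 10 mm stud (tip 56 mm above the bench, 9 above the washer). It overhangs the strap's long edges by 3 mm, so grip it along the strap's x, fingers outside the strap, and lift straight up. Origin: centre of its underside, 39 mm above the bench at the start; z up.
- strap: Bright flat bar 34 (x) x 120 (y) x 8 mm with a 16 x 52 mm slot in the middle, 0.2 kg; nose (-y) on the jig's fixed rest, heel (+y) on the slip, underside 31 mm above the bench, stud through the slot to 17 mm above its top. Beside its middle all is free down to the jig's 8 mm base plate: grip there, lift straight up 30 mm. Origin: centre of underside; z up. Either way round in its tray.
- thin_slip: Thin rusty steel spacer, 24 (x) x 66 (y) x 5 mm, 30 g, crosswise under the strap's heel and on the hardwood block, its ends showing beside the strap. Underside 26 mm above the bench at the start; 1 mm wider on each side than the block beneath. Origin: centre of its underside; y along its length, z up.
- wood_packing: Hardwood packing block, 22 (x) x 90 (y) x 18 mm (z), 30 g, under the slip and parallel to it, on the jig's 8 mm base plate. Origin: centre of its underside (8 mm above the bench at the start); y along its length, z up.
- strap_tray: Longest wooden tray, fixed, for the strap: 64 (x) x 150 mm (y). Two end pockets on a thin strip; long sides cut away from y = -38 to 38 mm, where fingers pass beside the piece to 5 mm above the bench. Pocket floors 10 mm above the bench, end walls 134 mm apart (21 mm high), side walls 52 mm apart (16 mm high). Origin: centre of its underside, on the bench.
- packing_tray: Middle-length wooden tray, fixed, of the same make, for the hardwood block: 54 (x) x 120 mm (y); end walls 104 mm apart (21 mm high), side walls 42 mm apart (16 mm high), pocket floors 10 mm above the bench, long sides cut away between y = -30 and +30 mm. Origin: centre of its underside, on the bench; y along its length.
- slip_tray: Shortest wooden tray, fixed, of the same make, for the thin slip: 54 (x) x 96 mm (y); end walls 80 mm apart (21 mm high), side walls 42 mm apart (16 mm high), pocket floors 10 mm above the bench, long sides cut away between y = -23 and +23 mm. Origin: centre of its underside, on the bench; y along its length.
- dish: Round grey tin lid, 72 mm across, lying fixed on the bench as a dish; rim 5 mm high, its middle about 4 mm above the bench, where the washer comes to rest. Origin: centre of its underside.
- pliers: Bystander: closed pliers with red grips, 49 (x) x 167 (y) x 12 mm, lying on the bench behind the work. Origin: centre of the underside. Not to be moved.
- bolt: Bystander: hex bolt standing upright on its 18 mm head, 39 mm tall, on the bench behind the work. Origin: centre of its underside. Not to be moved.

How it is judged:
At the end, for the whole second after the job is handed in: Washer lying in the tin lid (tilt under 10 degrees), centre within 15 mm of the lid's; strap, slip and hardwood block flat on the pocket floors of their own trays (within 2.5 mm in height, 15 mm of the centre, 0.3 rad lengthwise); all at rest (horizontal distance between washer and dish below 0.015 m and z of washer in the frame of dish between 0.0015 and 0.0065 m and angle between washer's own z axis and vertical below 0.17 rad and linear speed of each of washer, strap, thin_slip, wood_packing below 0.02 m/s and horizontal distance between strap and strap_tray below 0.015 m and z of strap in the frame of strap_tray between 0.0075 and 0.0125 m and angle between each of strap, thin_slip, wood_packing's own z axis and vertical below 0.08 rad and angle between the y axis of strap and the y axis of strap_tray, either way round below 0.3 rad and horizontal distance between thin_slip and slip_tray below 0.015 m and z of thin_slip in the frame of slip_tray between 0.0075 and 0.0125 m and angle between the y axis of thin_slip and the y axis of slip_tray, either way round below 0.35 rad and horizontal distance between wood_packing and packing_tray below 0.015 m and z of wood_packing in the frame of packing_tray between 0.0075 and 0.0125 m and angle between the y axis of wood_packing and the y axis of packing_tray, either way round below 0.35 rad); the robot touches nothing.
It fails at once if the pliers is pushed more than 15 mm or knocked over (distance of pliers from where it was at the start of the episode above 0.015 m or angle between pliers's own z axis and vertical above 0.5 rad).
It fails at once if the bolt is pushed more than 15 mm or knocked over (distance of bolt from where it was at the start of the episode above 0.015 m or angle between bolt's own z axis and vertical above 0.5 rad).
It also fails if it takes over 101 s, if anything falls off the work surface, if the arm or the gripper's body presses on something with over 40 N, if the wrist force passes 120 N, or if a joint passes its speed limit or range.

## Working session

There is one attempt and no reset: what is moved stays moved. The work goes in short steps, Python scripts to look and compute and a tool call to move; the robot and the scene stay as the last step left them, time stands still between calls to the robot, and variables do not carry over. Pictures are saved under pics/ and viewed, at most 14 in all, crops included, and the job is handed in when it is done.

Besides the shell and the picture viewer there is one more tool, called after "Call:" as name(argument=value, ...) on one line, values as JSON. arm_command: Moves the arm, as the interface text tells. Its arguments: {"type":"object","properties":{"moves":{"type":"array"},"fingers":{"type":"number"},"squeeze":{"type":"number"}},"required":["moves"]}

```bash
mkdir -p pics; ls
python3 - <<'E'
from bench import r
import cv2
s=r.read_state(); print(s['time'],s['ee_pos'],s['eef_rot'],s['width'])
for n in("scene","top"):
    cv2.imwrite(f"pics/{n}0.png",cv2.cvtColor(r.camera(n),cv2.COLOR_RGB2BGR)); print(r.camera_info(n))
E
```

```text
pics
0.0 [ 0.17007101 -0.60102608  0.22175969] [ 9.90506446e-01  1.37464548e-01 -1.43271595e-04 -6.77400740e-04] 0.08692479360808858
{'fx': 469.1596670572648, 'fy': 469.1596670572648, 'cx': 256.05094323994774, 'cy': 194.50809368855786, 'origin': array([0.14544804, 0.74142792, 1.10209163]), 'attitude': array([-0.09307218,  0.32175764,  0.90720686, -0.25452958])}
{'fx': 359.41670862941334, 'fy': 359.41670862941334, 'cx': 250.6060284273546, 'cy': 190.28437225905085, 'origin': array([ 0.44996316, -0.00525993,  0.9352868 ]), 'attitude': array([ 0.05585708, -0.059445  , -0.69546016,  0.71391978])}
```

Run:
```python
import cv2
i=cv2.imread("pics/top0.png"); cv2.imwrite("pics/top0b.png",cv2.resize(i,(800,600),interpolation=cv2.INTER_CUBIC))
```

```text
(no output)
```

View pics/top0b.png

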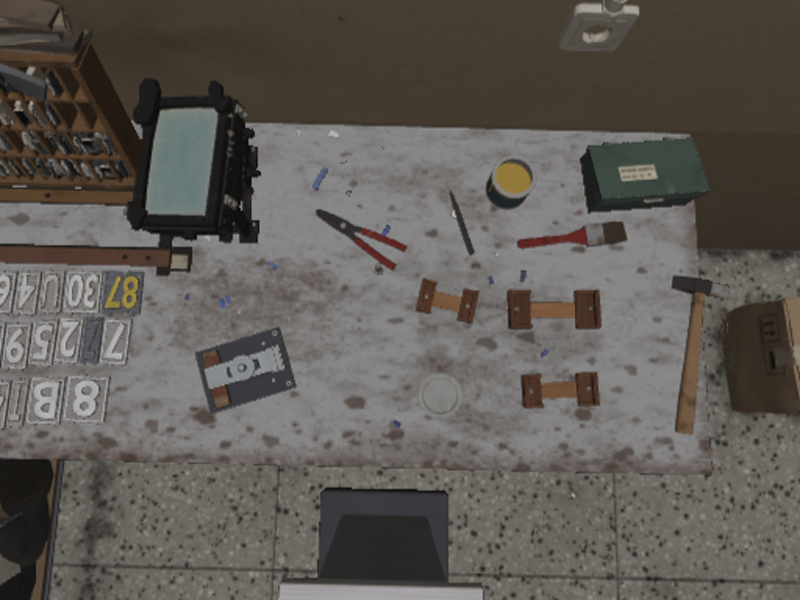

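View pics/scene0.png

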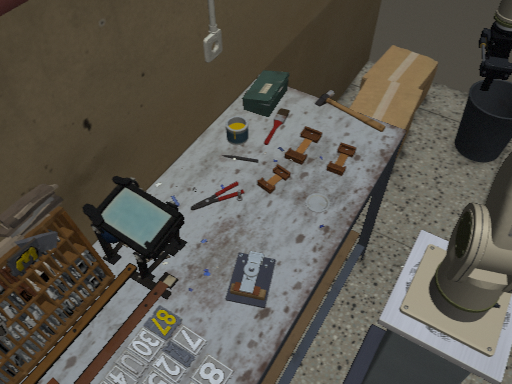

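```bash
cat > h.py <<'E'
from bench import r
import cv2, numpy as np
from scipy.spatial.transform import Rotation as R
def pix(ci,u,v,z):
    d=R.from_quat(ci['attitude']).apply([(u-ci['cx'])/ci['fx'],-(v-ci['cy'])/ci['fy'],-1])
    o=np.array(ci['origin']); return o+d*(z-o[2])/d[2]
def shot(n,f):
    s=r.read_state(); ci=r.camera_info(n); im=cv2.cvtColor(r.camera(n),cv2.COLOR_RGB2BGR); cv2.imwrite(f,im); return s,ci,im
E
python3 - <<'E'
import cv2,numpy as np
i=cv2.imread("pics/top0.png")
a=cv2.resize(i[195:275,115:205],None,fx=6,fy=6,interpolation=cv2.INTER_CUBIC)
b=cv2.resize(i[170:270,260:392],None,fx=6,fy=6,interpolation=cv2.INTER_CUBIC)
cv2.imwrite("pics/b.png",b);cv2.imwrite("pics/a.png",a)
E
```

```text
(no output)
```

View pics/a.png

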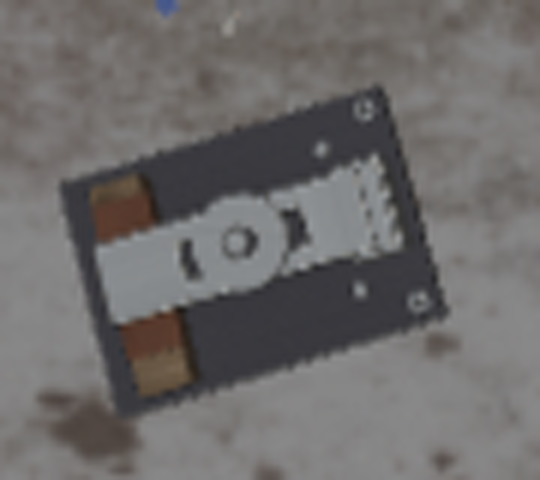

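View pics/b.png

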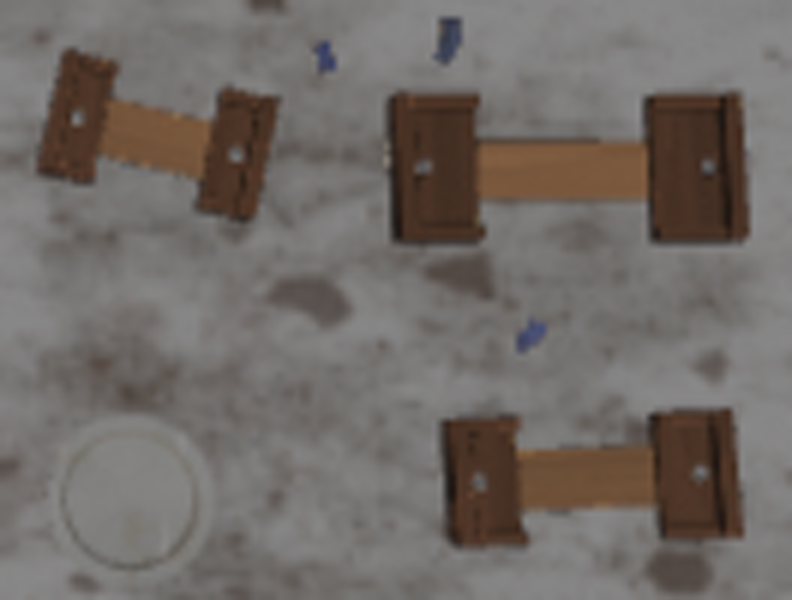

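Run:
```python
from h import *
ci=r.camera_info("top")
def A(p,z): return pix(ci,p[0]/6+115-.4,p[1]/6+195-.4,z)
def B(p,z): return pix(ci,p[0]/6+260-.4,p[1]/6+170-.4,z)
def pr(n,c,a=None): print(n,np.round(c,4), None if a is None else (round(np.degrees(np.arctan2(a[1],a[0])),1),round(float(np.linalg.norm(a)),4)))
pr("washer",A((239,242),.047)); pr("stud",A((238,243),.056))
e,n=A((107,284),.039),A((390,199),.039); pr("strap",(e+n)/2,e-n)
p,q=A((116,178),.026),A((166,388),.026); pr("block",(p+q)/2,p-q)
p,q=A((125,196),.031),A((156,354),.031); pr("slip",(p+q)/2,p-q)
for nm,p,q in(("sliptray",(78,118),(236,154)),("straptray",(423,166),(708,166)),("packtray",(479,482),(700,473))):
    p,q=B(p,.010),B(q,.010); pr(nm,(p+q)/2,p-q)
pr("dish",B((130,498),.004))
for p in((66,50),(40,178),(277,97),(247,219)): pr("stc",B(p,.02))
print(R.from_quat(r.read_state()['eef_rot']).as_matrix().round(3))
w=r.camera_info("wrist"); s=r.read_state(); print(w, R.from_quat(s['eef_rot']).inv().apply(w['origin']-s['ee_pos']))
print(R.from_quat(w['attitude']).as_matrix().round(3))
```

```text
washer [0.4792 0.2248 0.047 ] None
stud [0.4785 0.2228 0.056 ] None
strap [0.4798 0.2228 0.039 ] (np.float64(108.3), 0.1201)
block [0.4622 0.2699 0.026 ] (np.float64(17.7), 0.0902)
slip [0.4653 0.2688 0.031 ] (np.float64(15.4), 0.0669)
sliptray [ 0.5996 -0.0998  0.01  ] (np.float64(78.5), 0.0703)
straptray [ 0.5912 -0.2775  0.01  ] (np.float64(91.5), 0.1241)
packtray [ 0.4578 -0.2849  0.01  ] (np.float64(93.8), 0.0942)
dish [ 0.4442 -0.0905  0.004 ] None
stc [ 0.6347 -0.059   0.02  ] None
stc [ 0.5784 -0.0488  0.02  ] None
stc [ 0.6164 -0.1504  0.02  ] None
stc [ 0.5631 -0.1376  0.02  ] None
[[ 0.962  0.272 -0.   ]
 [ 0.272 -0.962  0.001]
 [-0.    -0.001 -1.   ]]
{'fx': 327.9891307732934, 'fy': 327.9891307732934, 'cx': 260.74737466218465, 'cy': 189.87562803504613, 'origin': array([ 0.24472159, -0.58050877,  0.38506718]), 'attitude': array([-0.11407317,  0.08770662, -0.5969693 ,  0.78925441])} [ 0.07736559  0.00034302 -0.16322378]
[[ 0.272  0.922  0.275]
 [-0.962  0.261  0.075]
 [-0.002 -0.285  0.959]]
```

Call:
arm_command(moves=[3.2, -1.26, 0, 0, 3.2, -1.26, 0, 0, 3.2, -1.26, 0, 0, 3.2, -1.26, 0, 0, 3.2, -1.26, 0, 0, 3.2, -1.26, 0, 0, 3.2, -1.26, 0, 0, 3.2, -1.26, 0, 0, 3.2, -1.26, 0, 0, 3.2, -1.26, 0, 0, 3.2, -1.26, 0, 0, 3.2, -1.26, 0, 0], fingers=100)

```text
time: 1.1
ee_pos: [0.4995, -0.3501, 0.2223]
eef_rot: [0.991, 0.137, -0.0, -0.0]
ft_force: [0.3, -1.1, 0.3]
width: 0.0872
grip_force: 0.0
```

Call:
arm_command(moves=[0.84, -3.49, 0, 0, 0.84, -3.49, 0, 0, 0.84, -3.49, 0, 0, 0.84, -3.49, 0, 0, 0.84, -3.49, 0, 0, 0.84, -3.49, 0, 0, 0.84, -3.49, 0, 0, 0.84, -3.49, 0, 0, 0.84, -3.49, 0, 0, 0.84, -3.49, 0, 0, 0.84, -3.49, 0, 0, 0.84, -3.49, 0, 0])

```text
time: 2.1
ee_pos: [0.4809, 0.0807, 0.2225]
eef_rot: [0.991, 0.137, -0.0, 0.0]
ft_force: [0.5, -0.5, -0.2]
width: 0.0864
grip_force: 0.0
```

Call:
arm_command(moves=[0.84, -3.49, 0, 0, 0.84, -3.49, 0, 0, 0.84, -3.49, 0, 0, 0.84, -3.49, 0, 0, 0, 0, 0, 0, 0, 0, 0, 0])

```text
time: 2.6
ee_pos: [0.4748, 0.2248, 0.2222]
eef_rot: [0.99, 0.14, -0.0, -0.0]
ft_force: [0.8, -0.8, 0.4]
width: 0.0871
grip_force: 0.0
```

Call:
arm_command(moves=[0, 0, 0, -7.1, 0, 0, 0, -7.1, 0, 0, 0, -7.1, 0, 0, 0, -7.1, 0, 0, 0, -7.1, 0, 0, 0, -7.1, 0, 0, 0, -7.1, 0, 0, 0, -7.1, 0, 0, 0, -7.1, 0, 0, 0, -7.1, 0, 0, 0, -7.1, 0, 0, 0, -7.1])

```text
time: 3.6
ee_pos: [0.4761, 0.2209, 0.2222]
eef_rot: [0.635, 0.773, -0.0, 0.0]
ft_force: [0.3, 0.6, 0.3]
width: 0.0871
grip_force: 0.0
```

Call:
arm_command(moves=[0, 0, 2, -6.0, 0, 0, 2, 0, 0, 0, 2, 0, 0, 0, 0, 0, 0, 0, 0, 0])

```text
time: 4.02
ee_pos: [0.4756, 0.2212, 0.1621]
eef_rot: [0.595, 0.803, -0.001, -0.0]
ft_force: [0.2, 0.2, 0.9]
width: 0.0872
grip_force: 0.0
```

Run:
```python
from h import *
s,ci,im=shot("wrist","pics/w1.png")
print(s['ee_pos'],np.degrees(2*np.arctan2(s['eef_rot'][1],s['eef_rot'][0])))
cv2.imwrite("pics/w1b.png",cv2.resize(im,(800,600),interpolation=cv2.INTER_CUBIC))
```

```text
[0.47555876 0.22123427 0.16207543] 106.92087436109959
```

View pics/w1b.png

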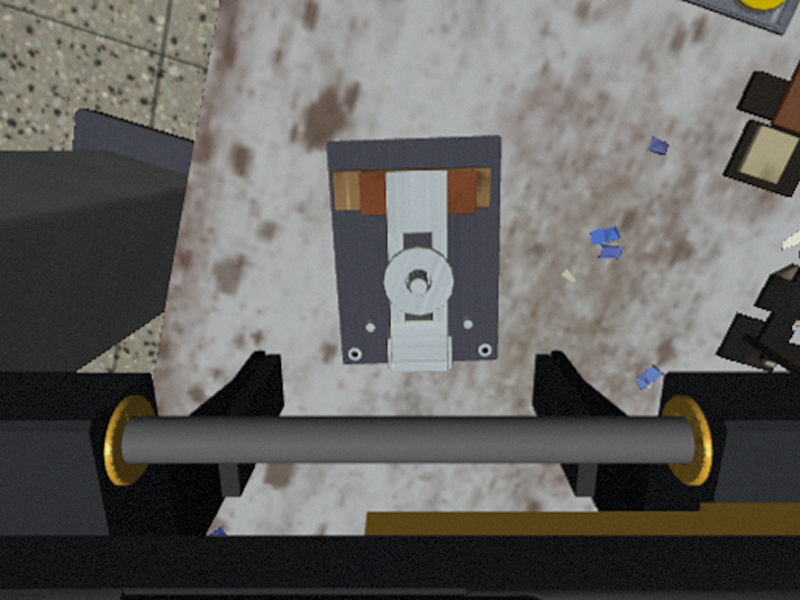

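```bash
cat >> h.py <<'E'
def tool(s,p):
    "offset from TCP to p in tool axes, cm"
    return np.round(R.from_quat(s['eef_rot']).inv().apply(np.array(p)-s['ee_pos'])*100,2)
def phi(s): return np.degrees(2*np.arctan2(s['eef_rot'][1],s['eef_rot'][0]))
E
python3 - <<'E'
from h import *
ci=r.camera_info("wrist");s=r.read_state()
def P(u,v,z): return pix(ci,u/1.5625,v/1.5625,z)
def mean(z,*q): return np.mean([P(u,v,z) for u,v in q],0)
def out(n,p): print(n,p.round(4),tool(s,p))
out("washer",P(419,281,.047)); out("stud",P(418,288,.056))
e=mean(.039,(387,171),(446,171)); out("heel",e)
n=P(420,281,.039); d=e-n; print("strap ang",np.degrees(np.arctan2(d[1],d[0])))
out("slip",mean(.031,(361,171),(361,214),(475,169),(477,213)))
out("block",mean(.026,(334,171),(336,210),(490,168),(490,206)))
for a,b,z in(((361,192),(476,191),.031),((335,190),(490,187),.026)):
    d=P(*a,z)-P(*b,z); print(np.degrees(np.arctan2(d[1],d[0])),np.linalg.norm(d))
E
```

```text
washer [0.4802 0.2278 0.047 ] [ 0.45  0.56 11.61]
stud [0.48   0.2261 0.056 ] [ 0.29  0.49 10.71]
heel [0.4613 0.2846 0.039 ] [ 6.44  0.41 12.41]
strap ang 109.07542684324534
slip [0.466  0.2736 0.031 ] [ 5.24  0.54 13.21]
block [0.4624 0.2738 0.026 ] [ 5.37  0.2  13.71]
-162.5919521148332 0.06515225745717548
-161.99374864408426 0.08917029670512953
```

Call:
arm_command(moves=[0.35, 0.5, 1, -0.8, 0, 0, 2.5, 0, 0, 0, 2.5, 0, 0, 0, 2.5, 0, 0, 0, 2, 0, 0, 0, 1.5, 0, 0, 0, 1, 0, 0, 0, 0.5, 0, 0, 0, 0, 0, 0, 0, 0, 0])

```text
time: 4.9
ee_pos: [0.4803, 0.2276, 0.0286]
eef_rot: [0.589, 0.808, 0.001, 0.0]
ft_force: [0.9, 0.8, 0.3]
width: 0.0873
grip_force: 0.0
```

Call:
arm_command(moves=[0, 0, 0, 0, 0, 0, 0, 0, 0, 0, 0, 0, 0, 0, 0, 0, 0, 0, 0, 0, 0, 0, 0, 0, 0, 0, 0, 0, 0, 0, 0, 0], fingers=20, squeeze=15)

```text
time: 5.57
ee_pos: [0.4796, 0.2274, 0.0275]
eef_rot: [0.589, 0.808, -0.0, 0.0]
ft_force: [0.1, 0.7, -0.2]
width: 0.0416
grip_force: 0.0
```

Call:
arm_command(moves=[0, 0, 0, 0, 0, 0, 0, 0, 0, 0, 0, 0, 0, 0, 0, 0])

```text
time: 5.9
ee_pos: [0.4795, 0.2274, 0.0275]
eef_rot: [0.589, 0.808, -0.0, 0.0]
ft_force: [-0.7, 0.9, -0.3]
width: 0.0394
grip_force: 15.0
```

Call:
arm_command(moves=[0, 0, -0.5, 0, 0, 0, -1, 0, 0, 0, -1.5, 0, 0, 0, -2, 0, 0, 0, -2, 0, 0, 0, -2, 0, 0, 0, -1, 0, 0, 0, 0, 0])

```text
time: 6.57
ee_pos: [0.4808, 0.2281, 0.1302]
eef_rot: [0.589, 0.808, 0.002, 0.001]
ft_force: [-0.5, 0.4, -1.2]
width: 0.0395
grip_force: 15.0
```

Call:
arm_command(moves=[-1.5, -0.65, 0, 0, -2.92, -1.3, 0, 0, -2.92, -1.3, 0, 0, -2.92, -1.3, 0, 0, -2.92, -1.3, 0, 0, -2.92, -1.3, 0, 0, -2.92, -1.3, 0, 0, -2.92, -1.3, 0, 0, -2.92, -1.3, 0, 0, -2.92, -1.3, 0, 0, -1.42, -0.65, 0, 0, 0, 0, 0, 0])

```text
time: 7.57
ee_pos: [0.4437, -0.0945, 0.1265]
eef_rot: [0.592, 0.806, -0.001, -0.0]
ft_force: [0.3, 0.0, 0.3]
width: 0.0394
grip_force: 15.0
```

Run:
```python
from h import *
s,ci,im=shot("wrist","pics/w2.png")
print(s['ee_pos'],phi(s))
cv2.imwrite("pics/w2b.png",cv2.resize(im,(800,600),interpolation=cv2.INTER_CUBIC))
```

```text
[ 0.44367722 -0.09447663  0.12649876] 107.46698930778626
```

View pics/w2b.png

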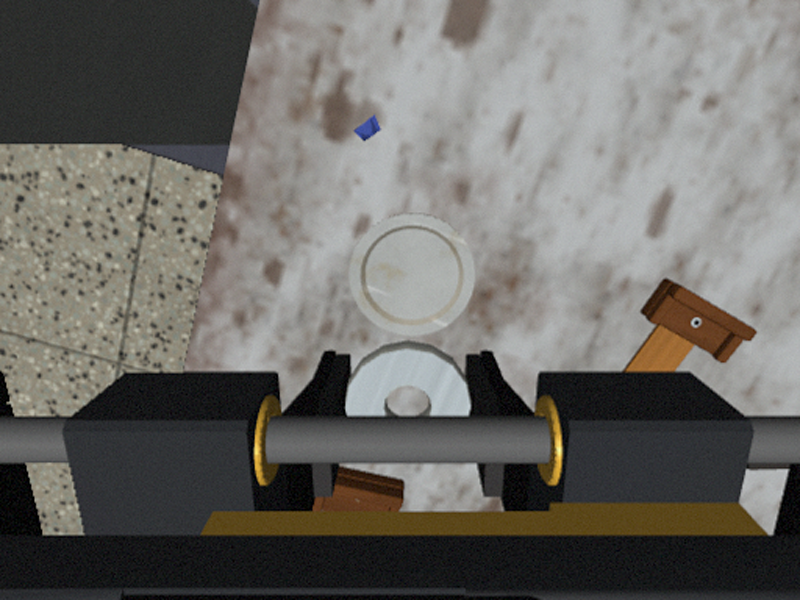

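Run:
```python
from h import *
ci=r.camera_info("wrist");s=r.read_state()
p=pix(ci,412/1.5625,273/1.5625,.005); print(p,tool(s,p))
for v in (343,):
  q=pix(ci,408/1.5625,v/1.5625,.146); print(q,tool(s,q))
```

```text
[ 0.44327622 -0.08416009  0.005     ] [ 0.78  0.17 12.17]
[ 0.43736307 -0.07254505  0.146     ] [ 2.07 -0.06 -1.93]
```

Call:
arm_command(moves=[0.7, 0.15, 1, 0, 0, 0, 2, 0, 0, 0, 2.5, 0, 0, 0, 2.5, 0, 0, 0, 1.5, 0, 0, 0, 1, 0, 0, 0, 0.8, 0, 0, 0, 0.4, 0, 0, 0, 0, 0, 0, 0, 0, 0, 0, 0, 0, 0])

```text
time: 8.53
ee_pos: [0.445, -0.0833, 0.0113]
eef_rot: [0.589, 0.808, 0.0, 0.001]
ft_force: [0.3, -0.8, -0.8]
width: 0.0393
grip_force: 15.0
```

Call:
arm_command(moves=[0, 0, 0.3, 0, 0, 0, 0, 0, 0, 0, 0, 0])

```text
time: 8.78
ee_pos: [0.4444, -0.0834, 0.0077]
eef_rot: [0.589, 0.808, -0.0, 0.0]
ft_force: [-0.3, 0.1, -0.5]
width: 0.0394
grip_force: 15.0
```

Call:
arm_command(moves=[0, 0, 0, 0, 0, 0, 0, 0, 0, 0, 0, 0, 0, 0, 0, 0, 0, 0, 0, 0, 0, 0, 0, 0], fingers=80)

```text
time: 9.28
ee_pos: [0.4444, -0.0833, 0.0076]
eef_rot: [0.589, 0.808, 0.0, 0.0]
ft_force: [0.3, 0.5, 0.0]
width: 0.0673
grip_force: 0.0
```

Call:
arm_command(moves=[0, 0, -1, 0, 0, 0, -2, 0, 0, 0, -3, 0, 0, 0, -3, 0, 0, 0, -3, 0, 0, 0, -2, 0, 0, 0, 0, 0])

```text
time: 9.87
ee_pos: [0.4467, -0.0834, 0.1524]
eef_rot: [0.589, 0.808, 0.001, 0.003]
ft_force: [-0.2, -0.9, 0.0]
width: 0.0694
grip_force: 0.0
```

Run:
```python
from h import *
s,ci,im=shot("wrist","pics/w3.png")
print(s['time'],s['ee_pos'],phi(s))
cv2.imwrite("pics/w3b.png",cv2.resize(im,(640,480),interpolation=cv2.INTER_CUBIC))
```

```text
9.8667 [ 0.44668342 -0.08342108  0.15235406] 107.82326251958348
```

View pics/w3b.png

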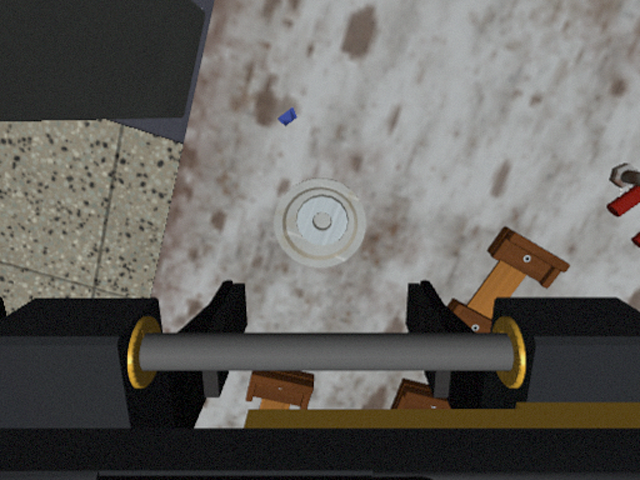

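Call:
arm_command(moves=[1.4, 0.64, 0, 0, 2.85, 1.28, 0, 0, 2.85, 1.28, 0, 0, 2.85, 1.28, 0, 0, 2.85, 1.28, 0, 0, 2.85, 1.28, 0, 0, 2.85, 1.28, 0, 0, 2.85, 1.28, 0, 0, 2.85, 1.28, 0, 0, 2.85, 1.28, 0, 0, 1.45, 0.64, 0, 0, 0, 0, 0, 0])

```text
time: 10.92
ee_pos: [0.4776, 0.2315, 0.147]
eef_rot: [0.587, 0.81, 0.0, -0.001]
ft_force: [-0.6, 0.5, -0.2]
width: 0.0696
grip_force: 0.0
```

Run:
```python
from h import *
s,ci,im=shot("wrist","pics/w4.png")
print(s['time'],s['ee_pos'],phi(s))
cv2.imwrite("pics/w4b.png",cv2.resize(im,(800,600),interpolation=cv2.INTER_CUBIC))
```

```text
10.9167 [0.47756318 0.23152254 0.14698134] 108.12688959666178
```

View pics/w4b.png

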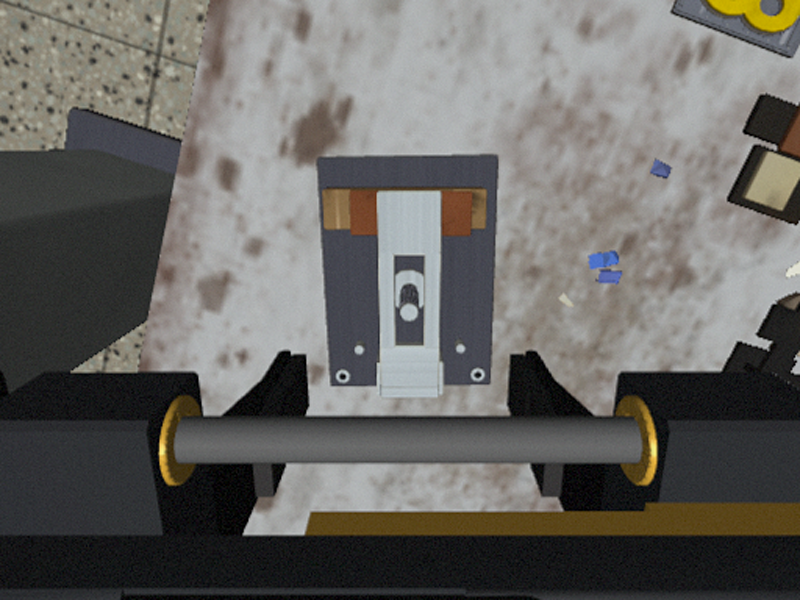

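Run:
```python
from h import *
ci=r.camera_info("wrist");s=r.read_state()
print(s['ee_pos'])
def P(u,v,z): return pix(ci,u/1.5625,v/1.5625,z)
def mean(z,*q): return np.mean([P(u,v,z) for u,v in q],0)
def out(n,p): print(n,p.round(4),tool(s,p))
e=mean(.039,(378,191),(439,191)); out("heel",e)
out("slot",mean(.039,(395,256),(424,256),(395,344),(424,344)))
out("slotend",mean(.039,(395,256),(424,256)))
out("slip",mean(.031,(352,191),(352,236),(470,190),(470,236)))
out("block",mean(.026,(323,190),(325,230),(486,190),(486,229)))
```

```text
[0.47789248 0.22915788 0.14679038]
heel [0.4604 0.2815 0.039 ] [ 5.5  -0.03 10.79]
slot [0.4794 0.2248 0.039 ] [-0.48  0.03 10.78]
slotend [0.4715 0.2489 0.039 ] [ 2.06  0.02 10.78]
slip [0.4656 0.2698 0.031 ] [ 4.23  0.11 11.59]
block [0.462  0.2701 0.026 ] [ 4.36 -0.22 12.09]
```

Call:
arm_command(moves=[-0.2, 0.05, 1, 0, 0, 0, 2.2, 0, 0, 0, 2.2, 0, 0, 0, 2, 0, 0, 0, 2, 0, 0, 0, 1.5, 0, 0, 0, 0.7, 0, 0, 0, 0.3, 0, 0, 0, 0, 0, 0, 0, 0, 0])

```text
time: 11.8
ee_pos: [0.4806, 0.2252, 0.0291]
eef_rot: [0.589, 0.808, 0.0, 0.0]
ft_force: [-0.7, 0.6, -0.3]
width: 0.0697
grip_force: 0.0
```

Call:
arm_command(moves=[0, 0, 0, 0, 0, 0, 0, 0, 0, 0, 0, 0, 0, 0, 0, 0, 0, 0, 0, 0, 0, 0, 0, 0, 0, 0, 0, 0, 0, 0, 0, 0, 0, 0, 0, 0], fingers=15, squeeze=30)

```text
time: 12.55
ee_pos: [0.4802, 0.2254, 0.0286]
eef_rot: [0.589, 0.808, -0.0, 0.0]
ft_force: [-1.1, -0.7, 2.5]
width: 0.0335
grip_force: 30.0
```

Call:
arm_command(moves=[0, 0, -0.3, 0, 0, 0, -0.7, 0, 0, 0, -1, 0, 0, 0, -1, 0, 0, 0, -1.5, 0, 0, 0, -2, 0, 0, 0, -2, 0, 0, 0, -1.5, 0, 0, 0, 0, 0])

```text
time: 13.3
ee_pos: [0.4817, 0.2266, 0.1324]
eef_rot: [0.589, 0.808, 0.002, 0.002]
ft_force: [0.1, 1.0, -1.7]
width: 0.0334
grip_force: 30.0
```

Call:
arm_command(moves=[-1.7, -0.16, 0, 0, -3.62, -0.32, 0, 0, -3.62, -0.32, 0, 0, -3.62, -0.32, 0, 0, -3.62, -0.32, 0, 0, -3.62, -0.32, 0, 0, -3.62, -0.32, 0, 0, -3.62, -0.32, 0, 0, -3.62, -0.32, 0, 0, -3.62, -0.32, 0, 0, -3.62, -0.32, 0, 0, -3.62, -0.32, 0, 0])

```text
time: 14.3
ee_pos: [0.5718, -0.183, 0.1281]
eef_rot: [0.589, 0.808, -0.0, -0.0]
ft_force: [1.2, 0.5, -1.8]
width: 0.0331
grip_force: 30.0
```

Call:
arm_command(moves=[-3.62, -0.32, 0, 0, -3.62, -0.32, 0, 0, -1.92, -0.16, 0, 0, 0, 0, 0, 5.4, 0, 0, 0, 5.4, 0, 0, 0, 5.4, 0, 0, 0, 0, 0, 0, 0, 0, 0, 0, 0, 0])

```text
time: 15.05
ee_pos: [0.5923, -0.2706, 0.1283]
eef_rot: [0.696, 0.718, -0.0, -0.0]
ft_force: [0.7, -0.2, -2.0]
width: 0.0335
grip_force: 30.0
```

Run:
```python
from h import *
s,ci,im=shot("wrist","pics/w5.png")
print(s['time'],s['ee_pos'],phi(s))
cv2.imwrite("pics/w5b.png",cv2.resize(im,(800,600),interpolation=cv2.INTER_CUBIC))
```

```text
15.05 [ 0.59231196 -0.27064344  0.12828263] 91.79497900952497
```

View pics/w5b.png

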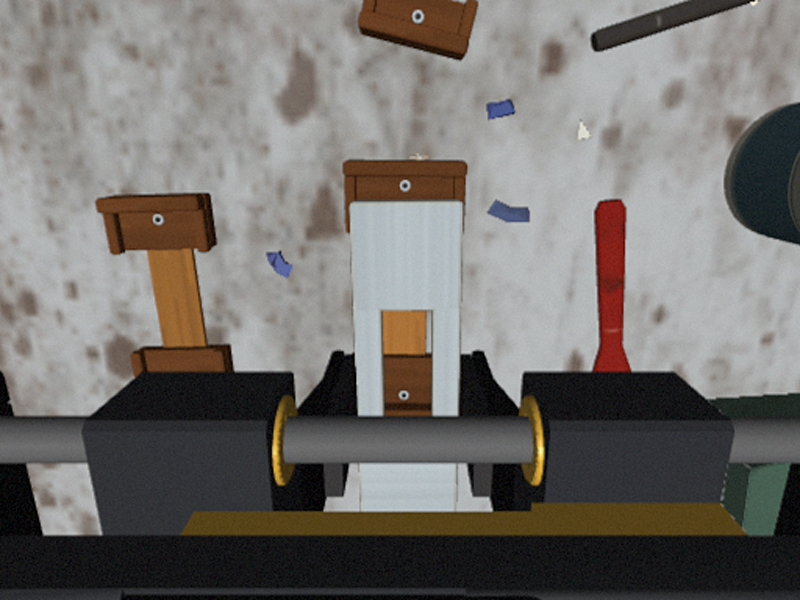

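Run:
```python
from h import *
ci=r.camera_info("wrist");s=r.read_state();print(s['ee_pos'])
def P(u,v,z): return pix(ci,u/1.5625,v/1.5625,z)
def out(n,p): print(n,p.round(4),tool(s,p))
a,b=P(404,186,.01),P(403,395,.01); out("tray",(a+b)/2); d=a-b; print(np.degrees(np.arctan2(d[1],d[0])),np.linalg.norm(d))
out("strapend",P(407,201,s['ee_pos'][2]+.0105))
out("packscrew",P(158,219,.01)); out("slipscrew",P(417,16,.01))
```

```text
[ 0.5923259  -0.27069257  0.12838085]
tray [ 0.5894 -0.2764  0.01  ] [-0.57 -0.31 11.84]
91.34550312407319 0.12440887261269563
strapend [ 0.5896 -0.2089  0.1389] [ 6.18 -0.08 -1.05]
packscrew [ 0.4535 -0.2361  0.01  ] [  3.88 -13.77  11.84]
slipscrew [ 0.592  -0.1319  0.01  ] [13.87  0.39 11.84]
```

Call:
arm_command(moves=[-0.7, -0.25, 1, 0.4, 0, 0, 2, 0, 0, 0, 2.2, 0, 0, 0, 2, 0, 0, 0, 1.8, 0, 0, 0, 1.2, 0, 0, 0, 0.8, 0, 0, 0, 0.5, 0, 0, 0, 0.3, 0, 0, 0, 0.1, 0, 0, 0, 0, 0, 0, 0, 0, 0])

```text
time: 16.1
ee_pos: [0.5907, -0.278, 0.0104]
eef_rot: [0.7, 0.715, 0.0, 0.001]
ft_force: [0.5, 0.0, -2.2]
width: 0.0337
grip_force: 30.0
```

Call:
arm_command(moves=[0, 0, 0.1, 0, 0, 0, 0, 0])

```text
time: 16.27
ee_pos: [0.5904, -0.278, 0.0089]
eef_rot: [0.7, 0.715, 0.0, 0.0]
ft_force: [-0.0, -0.0, -1.8]
width: 0.0336
grip_force: 30.0
```

Call:
arm_command(moves=[0, 0, 0, 0, 0, 0, 0, 0, 0, 0, 0, 0, 0, 0, 0, 0, 0, 0, 0, 0], fingers=65)

```text
time: 16.68
ee_pos: [0.5903, -0.2779, 0.0088]
eef_rot: [0.7, 0.714, 0.0, 0.0]
ft_force: [1.4, -0.5, -1.0]
width: 0.0542
grip_force: 0.0
```

Call:
arm_command(moves=[0, 0, -1, 0, 0, 0, -2, 0, 0, 0, -3, 0, 0, 0, -3, 0, 0, 0, -3, 0, 0, 0, -2, 0, 0, 0, 0, 0])

```text
time: 17.27
ee_pos: [0.5925, -0.2783, 0.1548]
eef_rot: [0.7, 0.714, 0.001, 0.004]
ft_force: [0.5, 0.3, 0.5]
width: 0.0565
grip_force: 0.0
```

Run:
```python
from h import *
s,ci,im=shot("wrist","pics/w6.png")
print(s['time'],s['ee_pos'],phi(s))
cv2.imwrite("pics/w6b.png",cv2.resize(im,(640,480),interpolation=cv2.INTER_CUBIC))
```

```text
17.2667 [ 0.59254908 -0.278305    0.1547992 ] 91.20471460794023
```

View pics/w6b.png

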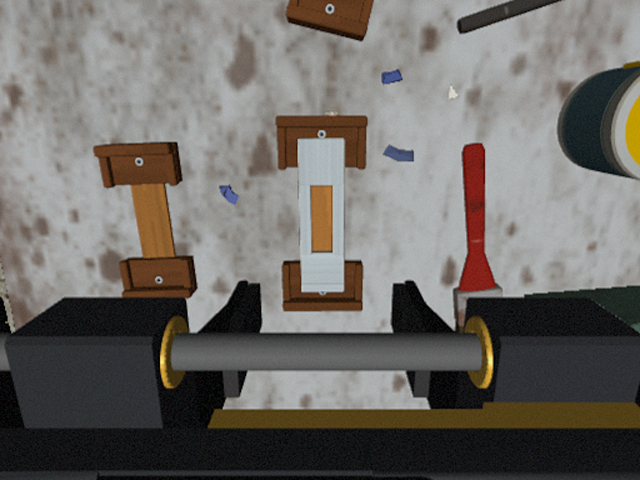

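Call:
arm_command(moves=[1.8, -0.37, 0, 0, 3.68, -0.75, 0, 0, 3.68, -0.75, 0, 0, 3.68, -0.75, 0, 0, 3.68, -0.75, 0, 0, 3.68, -0.75, 0, 0, 3.68, -0.75, 0, 0, 3.68, -0.75, 0, 0, 3.68, -0.75, 0, 0, 3.68, -0.75, 0, 0, 3.68, -0.75, 0, 0, 3.68, -0.75, 0, 0])

```text
time: 18.32
ee_pos: [0.4939, 0.1444, 0.1481]
eef_rot: [0.7, 0.714, -0.0, 0.0]
ft_force: [1.0, 0.6, 0.4]
width: 0.0569
grip_force: 0.0
```

Call:
arm_command(moves=[3.68, -0.75, 0, 0, 3.68, -0.75, 0, 0, 3.68, -0.75, 0, 0, 1.9, -0.38, 0, 0, 0, 0, 0, 6.7, 0, 0, 0, 6.7, 0, 0, 0, 6.7, 0, 0, 0, 6.7, 0, 0, 0, 6.7, 0, 0, 0, 6.7, 0, 0, 0, 6.7, 0, 0, 0, 6.7])

```text
time: 19.32
ee_pos: [0.4656, 0.2715, 0.1479]
eef_rot: [0.948, 0.32, -0.001, 0.0]
ft_force: [0.1, 1.0, -0.1]
width: 0.0567
grip_force: 0.0
```

Call:
arm_command(moves=[0, 0, 0, 6.7, 0, 0, 0, 6.7, 0, 0, 0, 6.7, 0, 0, 0, 0, 0, 0, 0, 0, 0, 0, 0, 0])

```text
time: 19.82
ee_pos: [0.4658, 0.2718, 0.1482]
eef_rot: [0.988, 0.154, -0.0, 0.0]
ft_force: [0.0, -0.1, 0.0]
width: 0.0565
grip_force: 0.0
```

Run:
```python
from h import *
s,ci,im=shot("wrist","pics/w7.png")
print(s['time'],s['ee_pos'],phi(s))
cv2.imwrite("pics/w7b.png",cv2.resize(im,(800,600),interpolation=cv2.INTER_CUBIC))
```

```text
19.8167 [0.46581375 0.27179792 0.14821486] 17.739349810296737
```

View pics/w7b.png

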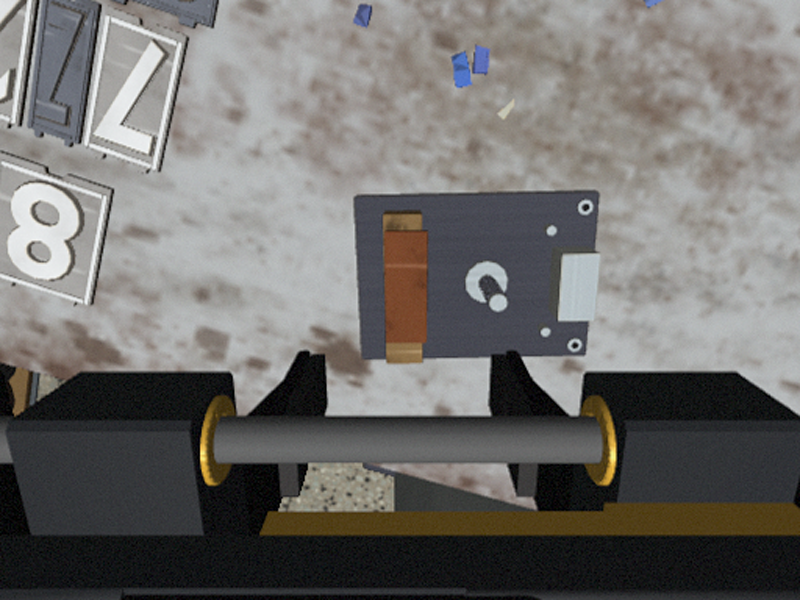

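Run:
```python
from h import *
ci=r.camera_info("wrist");s=r.read_state();print(s['ee_pos'])
def P(u,v,z): return pix(ci,u/1.5625,v/1.5625,z)
def mean(z,*q): return np.mean([P(u,v,z) for u,v in q],0)
def out(n,p): print(n,p.round(4),tool(s,p))
out("slip",mean(.031,(385,231),(427,231),(384,343),(427,343)))
out("block",mean(.026,(384,213),(422,213),(387,362),(422,361)))
out("stud",P(498,301,.056))
```

```text
[0.46590051 0.27176915 0.14826372]
slip [0.4644 0.2723 0.031 ] [-0.12 -0.1  11.73]
block [0.4617 0.2727 0.026 ] [-0.36 -0.21 12.23]
stud [0.4794 0.2265 0.056 ] [-0.08  4.72  9.23]
```

Call:
arm_command(moves=[-0.1, -0.1, 1, 0, 0, 0, 2, 0, 0, 0, 2, 0, 0, 0, 1.5, 0, 0, 0, 1, 0, 0, 0, 1, 0, 0, 0, 1.2, 0, 0, 0, 1.2, 0, 0, 0, 0.8, 0, 0, 0, 0.4, 0, 0, 0, 0.27, 0, 0, 0, 0, 0], fingers=45)

```text
time: 20.87
ee_pos: [0.4647, 0.2726, 0.0245]
eef_rot: [0.988, 0.152, -0.0, 0.0]
ft_force: [-0.5, -0.3, -0.8]
width: 0.0391
grip_force: 0.0
```

Call:
arm_command(moves=[0, 0, 0, 0])

```text
time: 20.95
ee_pos: [0.4651, 0.2727, 0.0252]
eef_rot: [0.988, 0.152, 0.0, -0.0]
ft_force: [0.2, -0.4, 0.0]
width: 0.0392
grip_force: 0.0
```

Call:
arm_command(moves=[0, 0, 0.05, 0, 0, 0, 0, 0, 0, 0, 0, 0, 0, 0, 0, 0, 0, 0, 0, 0, 0, 0, 0, 0], fingers=10, squeeze=15)

```text
time: 21.45
ee_pos: [0.465, 0.2726, 0.0246]
eef_rot: [0.988, 0.152, 0.0, -0.0]
ft_force: [-0.7, -0.2, 2.5]
width: 0.0241
grip_force: 15.0
```

Call:
arm_command(moves=[0, 0, -0.2, 0, 0, 0, -0.4, 0, 0, 0, -0.8, 0, 0, 0, -1.2, 0, 0, 0, -1.5, 0, 0, 0, -2, 0, 0, 0, -2, 0, 0, 0, -1.9, 0, 0, 0, 0, 0, 0, 0, 0, 0])

```text
time: 22.28
ee_pos: [0.4656, 0.273, 0.1261]
eef_rot: [0.988, 0.152, 0.001, -0.0]
ft_force: [-0.4, 0.1, -1.0]
width: 0.0236
grip_force: 15.0
```

Run:
```python
from h import *
s,ci,im=shot("wrist","pics/w8.png")
print(s['time'],s['ee_pos'],phi(s))
cv2.imwrite("pics/w8b.png",cv2.resize(im,(640,480),interpolation=cv2.INTER_CUBIC))
```

```text
22.2833 [0.46555085 0.27296186 0.12613281] 17.49800229298225
```

View pics/w8b.png

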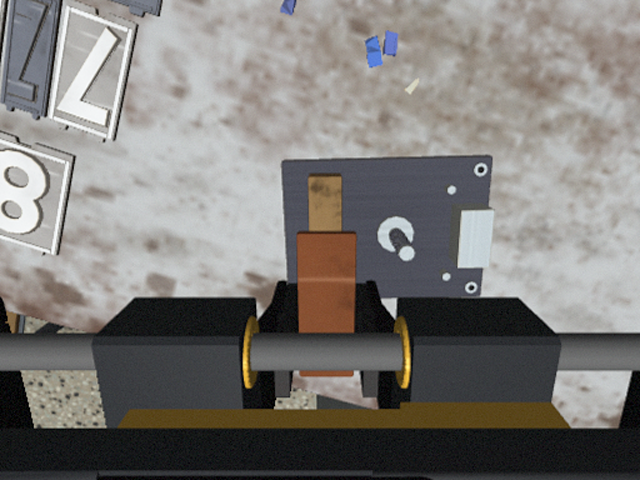

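Call:
arm_command(moves=[0.07, 1.8, 0, 0, 0.15, 3.57, 0, 0, 0.15, 3.57, 0, 0, 0.15, 3.57, 0, 0, 0.15, 3.57, 0, 0, 0.15, 3.57, 0, 0, 0.15, 3.57, 0, 0, 0.15, 3.57, 0, 0, 0.15, 3.57, 0, 0, 0.15, 3.57, 0, 0, 0.15, 3.57, 0, 0, 0.08, 1.8, 0, 0])

```text
time: 23.33
ee_pos: [0.5986, -0.1028, 0.1231]
eef_rot: [0.989, 0.15, -0.001, 0.001]
ft_force: [-0.2, 0.3, -0.0]
width: 0.0237
grip_force: 15.0
```

Call:
arm_command(moves=[0, 0, 0, -6.8, 0, 0, 0, -6.8, 0, 0, 0, -6.8, 0, 0, 0, -6.8, 0, 0, 0, -6.8, 0, 0, 0, -6.8, 0, 0, 0, -6.8, 0, 0, 0, -6.8, 0, 0, 0, -6.8, 0, 0, 0, 0, 0, 0, 0, 0, 0, 0, 0, 0])

```text
time: 24.33
ee_pos: [0.5984, -0.0973, 0.1239]
eef_rot: [0.775, 0.633, -0.0, -0.0]
ft_force: [0.2, -0.1, -0.1]
width: 0.0239
grip_force: 15.0
```

Run:
```python
from h import *
s,ci,im=shot("wrist","pics/w9.png")
print(s['time'],s['ee_pos'],phi(s))
cv2.imwrite("pics/w9b.png",cv2.resize(im,(800,600),interpolation=cv2.INTER_CUBIC))
```

```text
24.3333 [ 0.59844257 -0.09732069  0.12385872] 78.47161902859797
```

View pics/w9b.png

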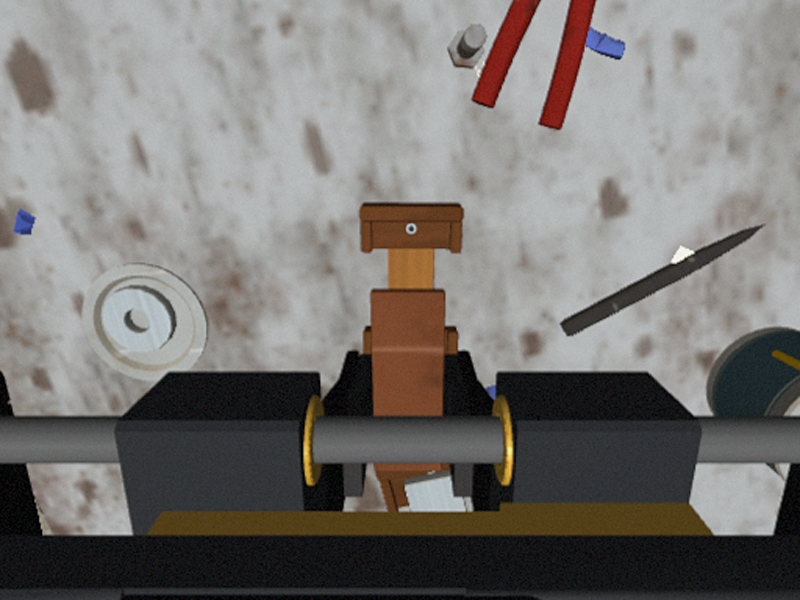

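Run:
```python
from h import *
ci=r.camera_info("wrist");s=r.read_state();print(s['ee_pos'])
def P(u,v,z): return pix(ci,u/1.5625,v/1.5625,z)
def out(n,p): print(n,p.round(4),tool(s,p))
out("screw",P(411,229,.01)); out("slip end",P(408,291,s['ee_pos'][2]+.0064)); out("slip end2",P(408,472,s['ee_pos'][2]+.0064))
out("walltop far",P(411,205,.021))
```

```text
[ 0.59856227 -0.09727985  0.12403302]
screw [ 0.6064 -0.0644  0.01  ] [ 3.38  0.12 11.4 ]
slip end [ 0.6047 -0.0649  0.1304] [ 3.29 -0.04 -0.64]
slip end2 [ 0.5914 -0.1304  0.1304] [-3.38 -0.04 -0.64]
walltop far [ 0.6091 -0.0506  0.021 ] [ 4.79  0.11 10.3 ]
```

Call:
arm_command(moves=[0, 0.12, 1, 0, 0, 0, 2, 0, 0, 0, 2.2, 0, 0, 0, 2, 0, 0, 0, 1.6, 0, 0, 0, 1, 0, 0, 0, 0.8, 0, 0, 0, 0.5, 0, 0, 0, 0.25, 0, 0, 0, 0.1, 0, 0, 0, 0, 0, 0, 0, 0, 0])

```text
time: 25.38
ee_pos: [0.6004, -0.0976, 0.0106]
eef_rot: [0.773, 0.634, 0.0, 0.0]
ft_force: [0.2, 0.2, 0.1]
width: 0.0236
grip_force: 15.0
```

Call:
arm_command(moves=[0, 0, 0.05, 0, 0, 0, 0, 0])

```text
time: 25.55
ee_pos: [0.6002, -0.0977, 0.0098]
eef_rot: [0.773, 0.634, 0.0, 0.0]
ft_force: [-0.5, 0.3, 0.2]
width: 0.0238
grip_force: 15.0
```

Call:
arm_command(moves=[0, 0, 0, 0, 0, 0, 0, 0, 0, 0, 0, 0, 0, 0, 0, 0], fingers=48)

```text
time: 25.88
ee_pos: [0.6, -0.0976, 0.0094]
eef_rot: [0.773, 0.634, 0.0, 0.0]
ft_force: [0.4, -0.3, -0.1]
width: 0.0387
grip_force: 0.0
```

Call:
arm_command(moves=[0, 0, -1, 0, 0, 0, -2, 0, 0, 0, -3, 0, 0, 0, -3, 0, 0, 0, -3, 0, 0, 0, -2, 0, 0, 0, 0, 0, 0, 0, 0, 0])

```text
time: 26.55
ee_pos: [0.6007, -0.0976, 0.1512]
eef_rot: [0.773, 0.634, 0.001, 0.001]
ft_force: [0.4, -0.1, 0.3]
width: 0.042
grip_force: 0.0
```

Run:
```python
from h import *
s,ci,im=shot("wrist","pics/w10.png")
print(s['time'],s['ee_pos'],phi(s))
cv2.imwrite("pics/w10b.png",cv2.resize(im,(640,480),interpolation=cv2.INTER_CUBIC))
```

```text
26.55 [ 0.60066351 -0.09755772  0.15116612] 78.70466546312481
```

View pics/w10b.png

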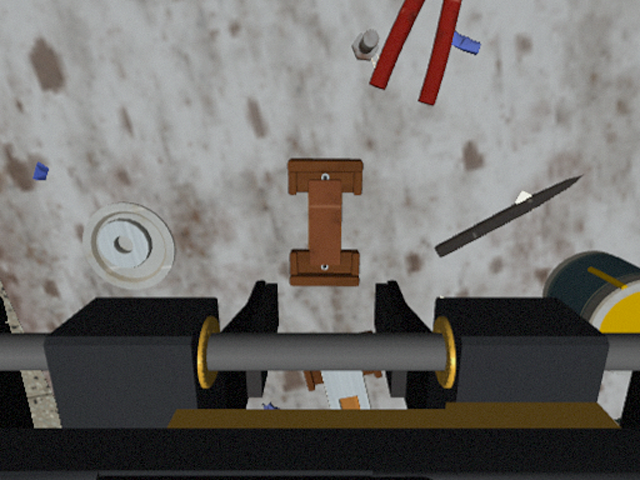

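```bash
cat >> h.py <<'E'
def wcam(ee,q):
    "wrist camera_info rebuilt for a TCP pose"
    c=r.camera_info("wrist"); s=r.read_state(); T=R.from_quat(s['eef_rot']).inv()
    Q=R.from_quat(q); d=dict(c); d['origin']=np.array(ee)+Q.apply(T.apply(c['origin']-s['ee_pos']))
    d['attitude']=(Q*T*R.from_quat(c['attitude'])).as_quat(); return d
E
python3 - <<'E'
from h import *
def mk(ee,ph): a=np.radians(ph)/2; return wcam(ee,[np.cos(a),np.sin(a),0,0])
c=mk([.4656,.2730,.1261],17.5)
P=lambda u,v,z:pix(c,u/1.25,v/1.25,z)
f=(P(308,176,.026)+P(342,176,.026))/2; m=(P(309,230,.026)+P(342,230,.026))/2
d=f-m; print("block far end",f.round(4),"ang",np.degrees(np.arctan2(d[1],d[0])),np.linalg.norm(P(308,176,.026)-P(342,176,.026)))
a=np.radians(17.6); print("centre",f-.045*np.array([np.cos(a),np.sin(a),0]))
for ee,ph,A,B in(([.5925,-.2783,.1548],91.2,(138,161),(158,280)),):
    c=mk(ee,ph); p,q=P(*A,.01),P(*B,.01); d=p-q
    print("tray",((p+q)/2).round(4),np.degrees(np.arctan2(d[1],d[0])),np.linalg.norm(d))
# check: strap tray screws known (.5894,-.2764)
p,q=P(321,133,.01),P(322,292,.01);print("strap tray",((p+q)/2).round(4))
s=r.read_state();print(s['ee_pos'],phi(s))
E
```

```text
block far end [0.504  0.2865 0.026 ] ang 17.968777204254998 0.021808925248673797
centre [0.4610574  0.27286882 0.026     ]
tray [ 0.454  -0.2832  0.01  ] 93.4757388442038 0.09520225913723838
strap tray [ 0.5882 -0.2756  0.01  ]
[ 0.59987055 -0.0976233   0.14967143] 78.6996714362872
```

Call:
arm_command(moves=[1.53, -0.95, 0, 0, 3.06, -1.9, 0, 0, 3.06, -1.9, 0, 0, 3.06, -1.9, 0, 0, 3.06, -1.9, 0, 0, 3.06, -1.9, 0, 0, 3.06, -1.9, 0, 0, 3.06, -1.9, 0, 0, 3.06, -1.9, 0, 0, 3.06, -1.9, 0, 0, 3.06, -1.9, 0, 0, 1.52, -0.9, 0, 0])

```text
time: 27.6
ee_pos: [0.4576, 0.2777, 0.1486]
eef_rot: [0.772, 0.636, -0.001, -0.001]
ft_force: [-0.5, 0.3, 0.7]
width: 0.0416
grip_force: 0.0
```

Call:
arm_command(moves=[0, 0, 0, 6.8, 0, 0, 0, 6.8, 0, 0, 0, 6.8, 0, 0, 0, 6.8, 0, 0, 0, 6.8, 0, 0, 0, 6.8, 0, 0, 0, 6.8, 0, 0, 0, 6.8, 0, 0, 0, 6.7, 0, 0, 0, 0, 0, 0, 0, 0, 0, 0, 0, 0])

```text
time: 28.6
ee_pos: [0.4608, 0.2733, 0.1488]
eef_rot: [0.988, 0.155, -0.0, 0.0]
ft_force: [0.2, 0.2, -0.2]
width: 0.0418
grip_force: 0.0
```

Run:
```python
from h import *
s,ci,im=shot("wrist","pics/w11.png")
print(s['time'],s['ee_pos'],phi(s))
hsv=cv2.cvtColor(im,cv2.COLOR_BGR2HSV)
m=cv2.inRange(hsv,(8,60,60),(28,255,255)); m[235:]=0; m[:120]=0; m[:,:200]=0; m[:,330:]=0
n,l,st,ce=cv2.connectedComponentsWithStats(m)
for i in range(1,n):
    if st[i][4]<150: continue
    rc=cv2.minAreaRect(np.argwhere(l==i)[:,::-1].astype(np.float32)); print(st[i],rc)
    p=[pix(ci,*b,.026) for b in cv2.boxPoints(rc)]; print(tool(s,np.mean(p,0)),[tool(s,x)[:2] for x in p])
```

```text
28.6 [0.4608202  0.27332613 0.14879618] 17.853157686358337
[ 250  130   25   98 2369] ((261.9999694824219, 178.49996948242188), (96.99998474121094, 23.999996185302734), 90.0)
[ 0.11  0.11 12.28] [array([ 4.63, -0.92]), array([4.63, 1.15]), array([-4.4 ,  1.25]), array([-4.4 , -1.01])]
```

Call:
arm_command(moves=[0.1, 0.1, 1, 0, 0, 0, 2, 0, 0, 0, 2.3, 0, 0, 0, 2.2, 0, 0, 0, 1.8, 0, 0, 0, 1.3, 0, 0, 0, 1.2, 0, 0, 0, 0.9, 0, 0, 0, 0.6, 0, 0, 0, 0.3, 0, 0, 0, 0.1, 0, 0, 0, 0, 0])

```text
time: 29.65
ee_pos: [0.4629, 0.2728, 0.0127]
eef_rot: [0.988, 0.153, 0.0, -0.0]
ft_force: [-0.3, 0.5, 0.1]
width: 0.0417
grip_force: 0.0
```

Call:
arm_command(moves=[0, 0, 0, 0, 0, 0, 0, 0, 0, 0, 0, 0, 0, 0, 0, 0, 0, 0, 0, 0, 0, 0, 0, 0, 0, 0, 0, 0], fingers=10)

```text
time: 30.23
ee_pos: [0.4629, 0.2727, 0.0126]
eef_rot: [0.988, 0.153, 0.0, 0.0]
ft_force: [-1.3, -1.2, 4.5]
width: 0.0217
grip_force: 15.0
```

Call:
arm_command(moves=[0, 0, -0.3, 0, 0, 0, -0.7, 0, 0, 0, -1, 0, 0, 0, -1.5, 0, 0, 0, -2, 0, 0, 0, -2, 0, 0, 0, -2, 0, 0, 0, -1.5, 0, 0, 0, -1, 0, 0, 0, 0, 0])

```text
time: 31.07
ee_pos: [0.4636, 0.2734, 0.135]
eef_rot: [0.988, 0.153, 0.002, -0.0]
ft_force: [0.6, -0.2, -0.6]
width: 0.0218
grip_force: 15.0
```

Call:
arm_command(moves=[-0.58, 1.76, 0, 0, -1.17, 3.515, 0, 0, -1.17, 3.515, 0, 0, -1.17, 3.515, 0, 0, -1.17, 3.515, 0, 0, -1.17, 3.515, 0, 0, -1.17, 3.515, 0, 0, -1.17, 3.515, 0, 0, -1.17, 3.515, 0, 0, -1.17, 3.515, 0, 0, -1.17, 3.515, 0, 0, -1.17, 3.515, 0, 0])

```text
time: 32.07
ee_pos: [0.4558, -0.1551, 0.1317]
eef_rot: [0.988, 0.153, -0.0, -0.0]
ft_force: [0.1, -0.3, 0.2]
width: 0.0215
grip_force: 15.0
```

Call:
arm_command(moves=[-1.17, 3.515, 0, 0, -1.17, 3.515, 0, 0, -1.17, 3.515, 0, 0, -0.58, 1.76, 0, 0, 0, 0, 0, -6.9, 0, 0, 0, -6.9, 0, 0, 0, -6.9, 0, 0, 0, -6.9, 0, 0, 0, -6.9, 0, 0, 0, -6.9, 0, 0, 0, -6.9, 0, 0, 0, -6.9])

```text
time: 33.07
ee_pos: [0.4544, -0.2827, 0.1314]
eef_rot: [0.803, 0.596, -0.0, -0.001]
ft_force: [-1.5, 0.1, -0.4]
width: 0.0223
grip_force: 15.0
```

Call:
arm_command(moves=[0, 0, 0, -6.9, 0, 0, 0, -6.9, 0, 0, 0, -6.9, 0, 0, 0, 0, 0, 0, 0, 0, 0, 0, 0, 0])

```text
time: 33.57
ee_pos: [0.4547, -0.2829, 0.1319]
eef_rot: [0.687, 0.727, -0.0, -0.0]
ft_force: [0.3, 0.7, 0.1]
width: 0.0216
grip_force: 15.0
```

Run:
```python
from h import *
s,ci,im=shot("wrist","pics/w12.png")
print(s['time'],s['ee_pos'],phi(s))
# predicted pixel of far screw & brown mask of the tray's far pocket
hsv=cv2.cvtColor(im,cv2.COLOR_BGR2HSV)
m=cv2.inRange(hsv,(0,80,30),(20,255,150)); m[200:]=0; m[:,:180]=0; m[:,350:]=0
n,l,st,ce=cv2.connectedComponentsWithStats(m)
for i in range(1,n):
    if st[i][4]<150: continue
    rc=cv2.minAreaRect(np.argwhere(l==i)[:,::-1].astype(np.float32)); print(st[i],rc)
    print([tool(s,pix(ci,*b,.018))[:2] for b in cv2.boxPoints(rc)])
```

```text
33.5667 [ 0.45470855 -0.28291063  0.13193451] 93.26886561652637
[ 232  115   65   85 3960] ((264.0, 157.0), (84.0, 64.0), 90.0)
[array([ 6.01, -2.46]), array([6.01, 2.83]), array([-1.28,  3.04]), array([-1.28, -2.64])]
```

Call:
arm_command(moves=[0, 0.15, 1, 0, 0, 0, 2, 0, 0, 0, 2.2, 0, 0, 0, 2, 0, 0, 0, 1.7, 0, 0, 0, 1.1, 0, 0, 0, 0.8, 0, 0, 0, 0.5, 0, 0, 0, 0.25, 0, 0, 0, 0.1, 0, 0, 0, 0, 0, 0, 0, 0, 0])

```text
time: 34.62
ee_pos: [0.4568, -0.2832, 0.0165]
eef_rot: [0.685, 0.728, 0.0, 0.001]
ft_force: [1.2, 0.1, -1.0]
width: 0.0218
grip_force: 15.0
```

Call:
arm_command(moves=[0, 0, 0.05, 0, 0, 0, 0, 0])

```text
time: 34.78
ee_pos: [0.4566, -0.2831, 0.0157]
eef_rot: [0.685, 0.728, 0.0, 0.0]
ft_force: [-0.4, 0.3, -0.1]
width: 0.0219
grip_force: 15.0
```

Call:
arm_command(moves=[0, 0, 0.05, 0, 0, 0, 0, 0])

```text
time: 34.95
ee_pos: [0.4564, -0.283, 0.0149]
eef_rot: [0.685, 0.728, -0.0, 0.0]
ft_force: [0.0, 0.2, -0.3]
width: 0.0219
grip_force: 15.0
```

Call:
arm_command(moves=[0, 0, 0, 0, 0, 0, 0, 0, 0, 0, 0, 0, 0, 0, 0, 0, 0, 0, 0, 0], fingers=55)

```text
time: 35.37
ee_pos: [0.4564, -0.2829, 0.0149]
eef_rot: [0.685, 0.728, -0.0, 0.0]
ft_force: [0.4, -0.0, 0.5]
width: 0.045
grip_force: 0.0
```

Call:
arm_command(moves=[0, 0, -1, 0, 0, 0, -2, 0, 0, 0, -3, 0, 0, 0, -3, 0, 0, 0, -3, 0, 0, 0, -2, 0, 0, 0, 0, 0, 0, 0, 0, 0, 0, 0, 0, 0])

```text
time: 36.12
ee_pos: [0.4561, -0.2828, 0.1546]
eef_rot: [0.685, 0.728, -0.0, -0.0]
ft_force: [0.4, 0.1, -0.5]
width: 0.0477
grip_force: 0.0
```

Run:
```python
from h import *
s,ci,im=shot("wrist","pics/w13.png")
print(s['time'],s['ee_pos'],phi(s))
hsv=cv2.cvtColor(im,cv2.COLOR_BGR2HSV)
# transects: brightness/hue down the centre column and across the middle row
u=int(round(261));c=[tuple(hsv[v,u]) for v in range(80,250,3)]
print([(v,*map(int,hsv[v,u])) for v in range(80,250,4)])
print([(x,*map(int,hsv[170,x])) for x in range(210,315,4)])
for nm,lo,hi in(("all",(0,50,20),(28,255,255)),("block",(8,60,115),(28,255,255))):
    m=cv2.inRange(hsv,lo,hi); m[232:]=0;m[:90]=0;m[:,:180]=0;m[:,350:]=0
    n,l,st,ce=cv2.connectedComponentsWithStats(m); i=1+st[1:,4].argmax()
    rc=cv2.minAreaRect(np.argwhere(l==i)[:,::-1].astype(np.float32)); print(nm,st[i],rc,[tool(s,pix(ci,*b,.026))[:2] for b in cv2.boxPoints(rc)])
```

```text
36.1167 [ 0.45605435 -0.2827894   0.15459627] 93.50436364273659
[(80, 98, 6, 173), (84, 90, 3, 161), (88, 60, 3, 171), (92, 30, 3, 167), (96, 18, 8, 161), (100, 45, 6, 169), (104, 0, 0, 166), (108, 100, 5, 166), (112, 36, 8, 151), (116, 11, 168, 105), (120, 12, 169, 101), (124, 13, 174, 85), (128, 90, 18, 138), (132, 15, 150, 63), (136, 18, 112, 132), (140, 15, 118, 125), (144, 17, 123, 118), (148, 16, 121, 122), (152, 18, 122, 134), (156, 17, 112, 144), (160, 18, 125, 135), (164, 17, 121, 141), (168, 16, 114, 141), (172, 17, 115, 144), (176, 18, 124, 138), (180, 15, 123, 137), (184, 17, 121, 139), (188, 17, 119, 139), (192, 15, 119, 142), (196, 17, 117, 140), (200, 17, 115, 142), (204, 16, 121, 139), (208, 18, 117, 139), (212, 18, 118, 140), (216, 18, 124, 138), (220, 17, 105, 153), (224, 18, 123, 141), (228, 17, 129, 101), (232, 13, 174, 101), (236, 12, 169, 98), (240, 108, 7, 178), (244, 90, 4, 179), (248, 75, 3, 178)]
[(210, 80, 4, 172), (214, 60, 3, 180), (218, 90, 4, 174), (222, 54, 7, 174), (226, 130, 4, 183), (230, 90, 4, 182), (234, 30, 3, 166), (238, 30, 3, 162), (242, 110, 4, 175), (246, 26, 13, 163), (250, 18, 119, 135), (254, 17, 122, 142), (258, 18, 120, 140), (262, 17, 119, 139), (266, 17, 116, 136), (270, 18, 120, 134), (274, 15, 174, 144), (278, 90, 5, 170), (282, 75, 3, 166), (286, 40, 5, 155), (290, 24, 8, 154), (294, 23, 7, 153), (298, 40, 5, 156), (302, 45, 3, 158), (306, 60, 2, 155), (310, 50, 5, 152), (314, 30, 8, 153)]
all [ 233  113   60  119 4952] ((262.5, 172.0), (118.0, 59.0), 90.0) [array([ 6.09, -2.49]), array([6.09, 2.63]), array([-4.99,  2.92]), array([-4.99, -2.76])]
block [ 249  134   27   94 2226] ((261.9999694824219, 180.49996948242188), (92.99998474121094, 25.999996185302734), 90.0) [array([ 4.28, -1.12]), array([4.28, 1.18]), array([-4.58,  1.28]), array([-4.58, -1.22])]
```

```bash
python3 -c "
from bench import r
print(r.close_job())"
```

```text
the job is handed in; nothing more can be done
None
```

I took the clamp down and handed the job in at about 36 s: the washer is in the tin lid, and the strap, slip and hardwood block each look flat and centred in their own trays. I confirmed the block's placing only by measuring the camera image, because my 14 views were used up. No verdict came back at hand-in, and I never moved the arm near the pliers or bolt.

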